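# Unlock and draw out the pull-up lamp

## Robot

A 7-joint arm with a two-finger parallel gripper is mounted at the origin on a cart in front of the work surface, level with it; the furniture and walls round the work are solid. World frame = base frame: x ahead of the robot, y to its left, z up, the work surface at z = 0. Lengths are in m, angles in rad, forces in N, time in s.
With the tool pointing down it reaches from about 0.35 to 0.775 m from the base axis. Payload 3.1 kg.
Tool frame: the origin (TCP) lies on the front face of the gripper's body, between the roots of the fingers; the fingertips stand 73 mm ahead of it and the grasp point (between the pads) lies 54 mm ahead of it; z points along the fingers, y is the line along which they close (so a half turn about z gives the same grasp; the last joint's range is limited). The gripper opens to 85 mm and grips with 20 to 120 N. Pads are 22 mm wide; open, the fingers measure 114 mm over their backs; the gripper's body (76 mm by 85 mm) begins 54 mm behind the grasp point. The pads swing forward as they close: fully open they stand 13 mm farther back than shut.
Start: joints at [1.294, 0.311, 0.014, 1.512, -0.004, 1.319, -0.027], TCP at [0.128, -0.535, 0.304] pointing down, gripper open.
Joint ranges: [-2.7, 2.7], [-0.3, 1.91], [-1.27, 1.3], [0.12, 2.57], [-1.44, 4.58], [0.2, 2.03], [-3.05, 3.05]. Speed limits (rad/s): [2.79, 2.79, 3.14, 3.14, 3.14, 3.14, 3.14].

## Interface

Orientations are given as a unit quaternion [x, y, z, w].
In Python, from cell import arm, cams, nets gives the robot as it stands.
- The arm moves only by the tool send_rows, never from a script. Its argument "rows" is a list of rows, each a list of 7 numbers: the shift along the world's x, y, z in mm, then the turn, a rotation vector about the world's x, y, z in rad, then the finger opening in mm, from 0 to 85.4. A call has 1 to 12 rows; each row is the pose to reach, as a shift and turn from the pose commanded when the call began; what a row does not reach only later rows make up. A row lasts 1/8 s, in which the tool goes at most 62.5 mm and 10.7 degrees, less where a joint would pass 70% of its speed; a pose out of reach is approached as far as the arm can. A call with a gripper value outside its range is refused whole. The fingers move at their own pace and stop on an object; "newtons" is the grip in N (left out, the last holds). Time passes only in rows, so rows that repeat a pose let the fingers close. It gives the time, the measured TCP pose, the force, the opening and the grip force at its end, in the units of the state.
- arm.state(): the state, without advancing time (a new reading comes with each control period).
- cams.grab_frame(name): name is "side" or "top" or "wrist"; returns (picture, depth): 384x512x3 uint8, red, green, blue; 384x512 float32, m along the optical axis (not along the pixel's ray), 0 where there is no reading.
- cams.camera_params(name): a dict with "mtx" (3x3 intrinsics, pixels), "R" (3x3) and "t" (3): a world point X has camera coordinates R X + t; the wrist camera has in their place "tool_from_camera" (4x4, takes a point from camera to tool coordinates, whose origin is the TCP and whose axes are the flange's). Camera axes: x right, y down, z forward; pixel columns grow to the right and rows downward; lengths in m; the calibration is good to about 2 mm. A picture is of the moment at which its call begins: read the wrist's pose just before it. camera_params takes no time and is no camera call.
- arm.finish_job(): hands the job in; it is judged then, once.
Trained networks look in the newest picture that a camera, given by its name, has taken for a name from the list of things; names that differ only in an ending like _2 or _b are one class to them, and where a whole thing is asked for, a point or a joint stands for the part that bears it (a point fixed in the world has none). Each returns a list of dicts, best first, with "confidence" (0 to 1); they miss things now and then, are a little off and sometimes report something else, mostly with a low value. They report only what shows in the picture. A call takes as long as a camera call. They do not tell look-alikes from the thing itself.
- nets.masks_of(camera, query): "mask" (384x512 bool, what is visible of it) and "pixel" ([row, column] in pixels, amid what is visible of it).
- nets.spot_point(camera, query): "pixel" ([row, column] in pixels: a listed point, or the origin of a listed thing).
The state is a dict: "time": time; "joint_pos": joint angles; "dq": joint speeds; "joint_efforts": joint torques, N m; "ee_pos": TCP position; "tool_rot": TCP orientation; "wrist_force": force on the tool from outside, world axes, zero at the start; "ft_torque": the same for the moment, N m; "gripper_width": opening from 0.0 (shut) to 1.0 (fully open); "gripper_force": force on a finger pad.
Only numpy, scipy, OpenCV 4.12 (cv2) and the standard library are available. Lean on these libraries where they do the work, as an engineer would, in place of code of your own. Each camera call takes 0.05 s, during which the arm holds its last target. There are 200 camera calls.

## Task

The pull-up lamp on the train layout is still locked for transport: slide the thin lock plate straight up out of its guide beside the lamp head, stand it in the empty slotted holder and let go of it. Then pinch the lamp head so that the push button in its side is squeezed right in, and draw the head up past the first stop to the second, with both tube sections fully out. The program finishes while still holding the head up there with the button squeezed; do not knock over or push away the canisters and signals round about.

Things in the scene. Friction and masses are not known exactly. Their poses are not given: they have to be found in the camera images.
- lamp: pull-up work lamp, fixed to the table; origin at the centre of the underside of its foot, z up, x and y along the foot's 104 and 84 mm sides (foot 12 mm thick). A grey sleeve, 36 (x) by 30 (y) mm, rises at its centre to z = 110 mm; the black lamp head sits on top.
- guide (a point): centre of the mouth of the lock plate's guide on the +y side of the sleeve: x = 0, y = 28, z = 92 mm in the lamp's frame. An upright slot 43 (x) by 7 (y) mm, 50 mm deep; outer face of the guide at y = 35.5 mm
- lamp_head (a point): centre of the black lamp head, a block 36 (x) by 30 (y) by 38 (z) mm; when the lamp is down it is 129 mm above the table and the head's top 148 mm. Axes as the lamp's: the round white lens is on the -x face, the push button on the +y face. The bare -y face is where the other finger goes.
- button_face (a point): centre of the outer face of the round push button (18 mm across) on the head's +y face, at mid height of the head; it sticks out 7 mm (22 mm from the head's axis) and is pressed toward -y. While the lock plate stands in its guide, it is 3 to 4 mm in front of the button and keeps a finger off it.
- lamp_button (a joint): how far the button is pressed in, m: 0 out, 0.005 fully in (about 5 N on a spring; it comes out again when let go). The head is latched down, with 2.5 mm of play, until the button is in by more than 3 mm.
- lamp_inner (a joint): how far the upper tube section with the head is drawn up out of the middle section, m: 0 down, 0.060 at the first stop. It comes first and runs easily; if let go it slides down again.
- lamp_middle (a joint): how far the middle tube section is drawn up out of the sleeve, m: 0 down, 0.060 at the second stop. It follows once the upper section has reached the first stop, and needs about 7 N of pull; at the second stop the head has risen 120 mm in all.
- lock_plate: loose upright aluminium plate, 40 (x) by 5 (y) by 148 (z) mm, 70 g, standing in the lamp's guide at the start (may lean by about 0.05 rad); origin at the centre of its lower edge, z along its length to the top. Its top 26 mm is a black grip strip 9 mm thick (y), standing 42 mm clear above the lamp head.
- plate_grip (a point): point on the plate's grip strip, 137 mm above its lower edge (11 mm below its top); pinch across the thickness (y)
- holder: grey slotted holder, fixed to the table, for parking the plate; origin at the centre of its underside, z up. Base 92 (x) by 64 (y) by 6 mm; the upright pocket in its middle is open at the top, inside 52 (x) by 20 (y) mm, walls 4 mm, floor at z = 6 mm, rim at z = 50 mm. The plate stands in it with its 40 mm width along x and may lean.
- canister_a: white moulded canister, 42 mm across, 44 mm tall, loose, nearer the robot than the lamp; origin at the centre of its underside; leave alone
- canister_b: the same kind of canister, beyond the lamp; leave alone
- block_signal: two-light signal on a mast, 30 by 30 by 135 mm, loose, beyond the lamp to the left; origin at the centre of its underside; leave alone
- semaphore: semaphore signal, 35 by 58 by 164 mm, loose, beyond the lamp to the right; origin at the centre of its underside; leave alone
Mind the look-alikes: they are no part of the job. What is shaped like the lock_plate but blue or yellow is not meant.

How it is judged:
By the outcome, as a careful person would: the job done as asked, in the order asked, and still so for the second after the job is handed in, while the arm keeps its last pose, push and grip.
It also fails if it takes over 54 s, if anything falls off the work surface, if the arm or the gripper's body presses on something with over 40 N, if the wrist force passes 120 N, or if a joint passes its speed limit or range.

## Working session

There is one attempt and no reset: what is moved stays moved. The work goes in short steps, Python scripts to look and compute and a tool call to move; the robot and the scene stay as the last step left them, time stands still between calls to the robot, and variables do not carry over. Pictures are saved under pics/ and viewed, at most 10 in all, crops included, and the job is handed in when it is done.

Besides the shell and the picture viewer there is one more tool, called in YAML: its name, and indented under it one key for each argument. send_rows: Moves the arm, as the interface text tells. Its arguments: {"type":"object","properties":{"rows":{"type":"array"},"newtons":{"type":"number"}},"required":["rows"]}

```bash
mkdir -p pics; ls
cat > h.py <<'E'
import numpy as np, cv2
from cell import arm, cams, nets
from scipy.spatial.transform import Rotation as Rn
def pose(cam):
    p=cams.camera_params(cam); K=np.array(p["mtx"])
    if cam=="wrist":
        s=arm.state(); T=np.eye(4); T[:3,:3]=Rn.from_quat(s["tool_rot"]).as_matrix(); T[:3,3]=s["ee_pos"]
        M=np.linalg.inv(T@np.array(p["tool_from_camera"])); return K,M[:3,:3],M[:3,3]
    return K,np.array(p["R"]),np.array(p["t"])
def back(P,px,z):  # pixel [row,col], depth z -> world
    K,R,t=P; c=np.linalg.inv(K)@np.array([px[1],px[0],1.])*z; return R.T@(c-t)
def cloud(P,d):
    K,R,t=P; v,u=np.mgrid[:d.shape[0],:d.shape[1]]
    c=np.stack([(u-K[0,2])/K[0,0]*d,(v-K[1,2])/K[1,1]*d,d],-1); return (c-t)@R
def proj(P,X):
    K,R,t=P; c=K@(R@np.array(X)+t); return c[1]/c[2],c[0]/c[2]
def tri(Ps,pxs):
    A=[];b=[]
    for P,px in zip(Ps,pxs):
        K,R,t=P; o=-R.T@t; d=R.T@np.linalg.inv(K)@np.array([px[1],px[0],1.]); d/=np.linalg.norm(d)
        Q=np.eye(3)-np.outer(d,d); A.append(Q); b.append(Q@o)
    return np.linalg.solve(sum(A),sum(b))
E
python3 - <<'E'
from h import *
ims=[]
for c in ["side","top"]:
    P=pose(c); im,d=cams.grab_frame(c); ims.append(im)
    np.savez(f"/tmp/{c}.npz",im=im,d=d)
    cv2.imwrite(f"pics/{c}0.png",cv2.resize(im[:,:,::-1],(800,600)))
    for q in ["lamp_head","button_face","plate_grip","guide","lamp","lock_plate","holder","canister_a","block_signal","semaphore"]:
        for r in nets.spot_point(c,q)[:3]:
            px=r["pixel"]; z=d[int(px[0]),int(px[1])]
            print(c,q,round(r["confidence"],2),np.round(px,1),np.round(back(P,px,z),3) if z>0 else None)
E
```

```text
pics
side lamp_head 0.41 [165.4 253.5] [ 0.639 -0.031  0.147]
side button_face 0.73 [308.8 200.2] [0.75  0.246 0.013]
side plate_grip 0.88 [158.8 264. ] [ 0.616 -0.01   0.178]
side plate_grip 0.83 [137.6 202.6] [ 0.761 -0.158  0.146]
side plate_grip 0.62 [204.4 235.9] [0.676 0.091 0.139]
side guide 0.94 [189.5 262.7] [ 0.62  -0.009  0.095]
side guide 0.57 [306.9 280.1] [0.597 0.251 0.016]
side lamp 0.81 [214.8 257.2] [0.634 0.006 0.033]
side lock_plate 0.68 [234.3 209. ] [ 0.747  0.029 -0.001]
side lock_plate 0.64 [189.9 209.5] [0.735 0.021 0.123]
side lock_plate 0.58 [251.2 238.6] [0.678 0.088 0.001]
side holder 0.95 [305.9 280.3] [0.597 0.252 0.02 ]
side canister_a 0.7 [260.2 201.2] [0.756 0.129 0.021]
side canister_a 0.68 [252.2 336.1] [0.471 0.126 0.027]
side canister_a 0.47 [213.1 259.7] [ 0.628 -0.     0.033]
side block_signal 0.61 [311.4 201.5] [0.748 0.246 0.005]
side semaphore 0.52 [205.9 206.6] [0.745 0.026 0.083]
side semaphore 0.23 [251.3 336.4] [0.471 0.127 0.031]
top lamp_head 0.71 [192.6 290.1] [ 0.629 -0.036  0.147]
top plate_grip 0.7 [172.8 235.5] [0.674 0.08  0.149]
top plate_grip 0.7 [195.8 285.1] [ 0.622 -0.025  0.14 ]
top plate_grip 0.62 [138.7 263.5] [0.746 0.018 0.149]
top guide 0.62 [196.9 278.1] [ 0.618 -0.007  0.182]
top lamp 0.58 [196.9 284.8] [ 0.62  -0.025  0.136]
top lock_plate 0.65 [197.7 274.6] [ 0.622 -0.006  0.088]
top lock_plate 0.65 [145.1 259.7] [0.747 0.024 0.069]
top lock_plate 0.59 [141.  331.8] [ 0.76  -0.154  0.027]
top canister_a 0.72 [145.8 224.4] [0.752 0.107 0.041]
top canister_a 0.66 [269.1 225.2] [0.461 0.111 0.04 ]
top block_signal 0.58 [150.7 170.1] [0.749 0.241 0.008]
top semaphore 0.7 [144.5 293.6] [ 0.757 -0.062  0.01 ]
```

View pics/side0.png

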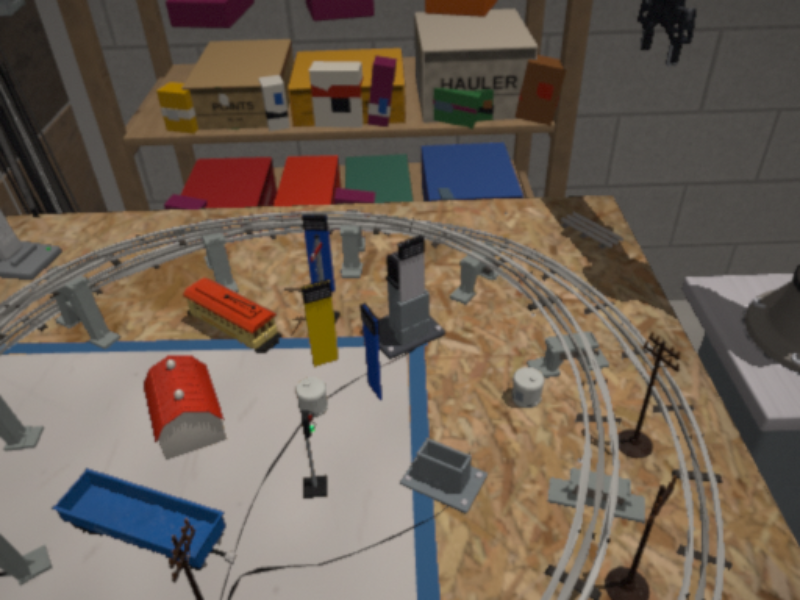

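View pics/top0.png

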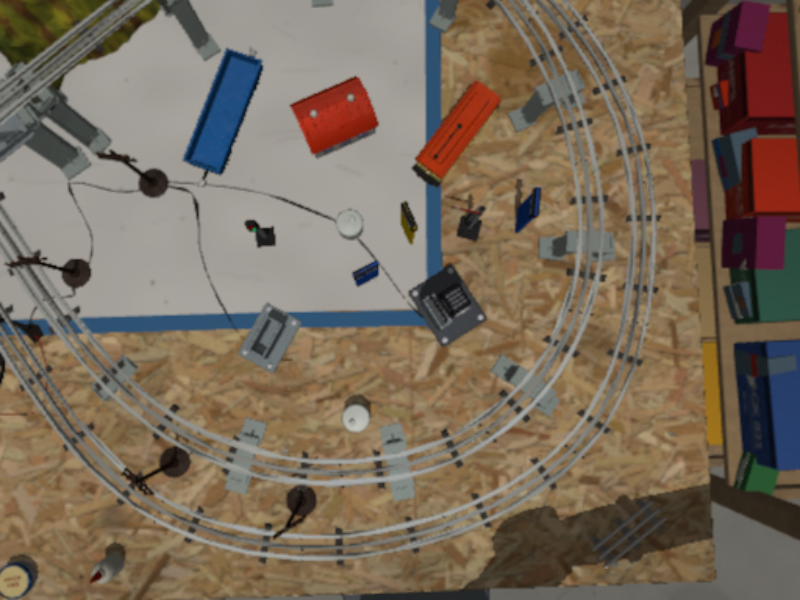

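The side view shows the bright lock plate with its black grip at (410,260) beside the lamp, facing the side camera. The holder is at (445,475), the blue look-alike at (372,350) and the yellow one at (320,325). The top view shows the lamp at (450,303), the holder at (270,337) and the semaphore at (470,220), just beyond the lamp.

Run:
```python
from h import *
out={}
for c in ["side","top"]:
    f=np.load(f"/tmp/{c}.npz"); P=pose(c); X=cloud(P,f["d"]); ok=f["d"]>0
    print(c,"cam at",np.round(-P[1].T@P[2],3))
    def rect(name,cx,cy,r,z0,z1):
        m=ok&(abs(X[...,0]-cx)<r)&(abs(X[...,1]-cy)<r)&(X[...,2]>z0)&(X[...,2]<z1); Q=X[m]
        if len(Q)<5: print(name,len(Q)); return
        (a,b),(w,h),an=cv2.minAreaRect((Q[:,:2]*1000).astype(np.float32)); print(name,len(Q),np.round([a,b,w,h,an],1),"z",np.round(np.median(Q[:,2]),3), np.round(Q[:,2].max(),3))
    rect("foot",.63,-.03,.09,.006,.018)
    rect("head",.63,-.03,.05,.140,.153)
    rect("plate",.62,-.02,.06,.165,.22)
    rect("hbase",.597,.25,.07,.003,.012)
    rect("hrim",.597,.25,.06,.043,.056)
    rect("bluetop",.676,.085,.05,.12,.16)
    rect("yeltop",.746,.02,.03,.12,.16)
ims=[]
f=np.load("/tmp/top.npz")["im"]; g=np.load("/tmp/side.npz")["im"]
a=cv2.resize(f[120:260,140:340],(800,560),interpolation=3); 
cv2.imwrite("pics/top1.png",a[:,:,::-1])
b=cv2.resize(g[140:240,190:310],(720,600),interpolation=3); cv2.imwrite("pics/side1.png",b[:,:,::-1])
```

```text
side cam at [0.636 0.754 0.699]
foot 477 [621.1 -38.7 218.9  92.9  31.3] z 0.012 0.018
head 146 [626.9 -31.3  39.4  46.9  29.2] z 0.147 0.153
plate 203 [618.2 -13.4  40.7  11.3  31.3] z 0.181 0.192
hbase 913 [597.8 250.1 139.8 137.5  89.9] z 0.006 0.012
hrim 277 [589.7 239.9  30.3  59.9  60.2] z 0.049 0.053
bluetop 161 [675.4  87.    9.7  40.7  27.2] z 0.141 0.151
yeltop 234 [748.7  22.7  40.3  13.8  19.5] z 0.138 0.151
top cam at [0.56  0.062 1.118]
foot 954 [626.2 -30.3 182.3 166.8  88.5] z 0.012 0.018
head 245 [626.7 -32.   38.6  45.4  30.1] z 0.148 0.153
plate 107 [617.3 -13.9  39.3   9.6  30.5] z 0.189 0.193
hbase 1129 [596.7 250.  138.9 139.3  89.6] z 0.005 0.012
hrim 140 [589.2 239.8  28.6  59.6  59.8] z 0.05 0.055
bluetop 97 [675.1  85.4   9.1  39.1  26.3] z 0.148 0.152
yeltop 106 [748.9  23.2  40.6   9.6  21.8] z 0.147 0.152
```

View pics/top1.png

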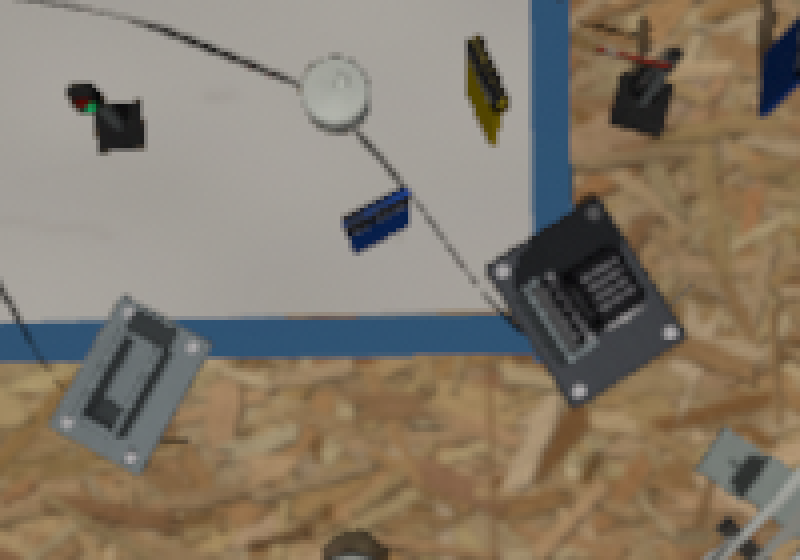

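View pics/side1.png

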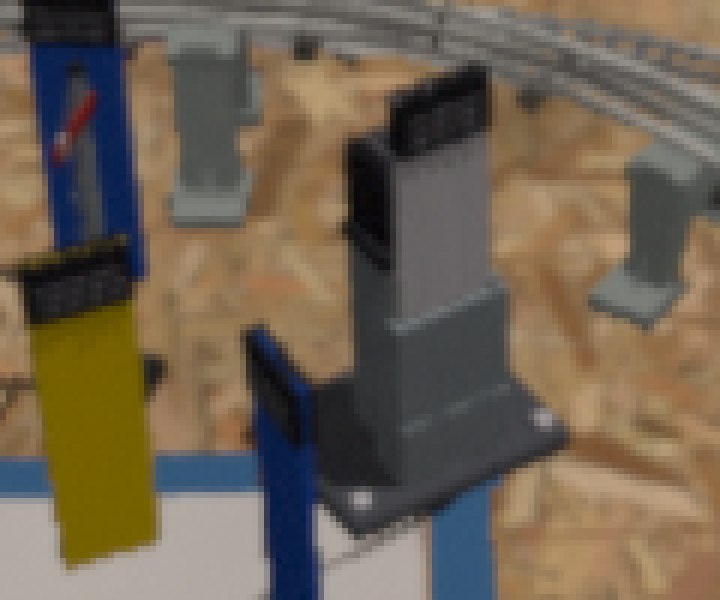

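The top crop shows the plate's grip strip at (560,320), on the lower-left (+y) side of the head at (605,285), and the holder pocket at (128,375). The side crop shows the plate face with its grip at (440,110), above the guide mouth at (450,300).

Run:
```python
from h import *
s=arm.state(); R=Rn.from_quat(s["tool_rot"]).as_matrix(); print(s["time"],np.round(s["ee_pos"],4)); print(np.round(R,3)); print(cams.camera_params("wrist")["tool_from_camera"])
a=np.radians(30.5); ux=np.array([np.cos(a),np.sin(a)]); uy=np.array([-ux[1],ux[0]]); o=np.array([.6313,-.0381])
for c in ["side","top"]:
    f=np.load(f"/tmp/{c}.npz"); X=cloud(pose(c),f["d"]); ok=f["d"]>0
    L=np.stack([(X[...,:2]-o)@ux,(X[...,:2]-o)@uy,X[...,2]],-1)*1000
    near=ok&(abs(L[...,0])<60)&(abs(L[...,1])<55)
    for n,z0,z1,y0,y1 in [("headtop",144,152,-30,19),("platetop",186,196,10,45),("plateface",100,160,24,45),("guideface",30,85,25,50),("foottop",9,16,-60,60)]:
        Q=L[near&(L[...,2]>z0)&(L[...,2]<z1)&(L[...,1]>y0)&(L[...,1]<y1)]
        if len(Q)>5: print(c,n,len(Q),np.round(np.percentile(Q,[3,50,97],axis=0)).tolist())
```

```text
1.1 [ 0.128  -0.5349  0.3039]
[[ 0.973  0.233  0.   ]
 [ 0.233 -0.973 -0.   ]
 [ 0.     0.    -1.   ]]
[[ 5.74373959e-04 -9.52776131e-01 -3.03673039e-01  7.81379706e-02]
 [ 9.99999802e-01  4.68775813e-04  4.20634773e-04 -9.87816781e-04]
 [-2.58416196e-04 -3.03673220e-01  9.52776211e-01 -6.87128927e-02]
 [ 0.00000000e+00  0.00000000e+00  0.00000000e+00  1.00000000e+00]]
side headtop 49 [[3.0, -13.0, 145.0], [13.0, -3.0, 148.0], [18.0, 13.0, 150.0]]
side platetop 67 [[-18.0, 24.0, 186.0], [1.0, 30.0, 190.0], [19.0, 33.0, 192.0]]
side plateface 348 [[-19.0, 26.0, 102.0], [1.0, 29.0, 131.0], [20.0, 31.0, 158.0]]
side guideface 368 [[-23.0, 29.0, 31.0], [2.0, 34.0, 58.0], [26.0, 36.0, 83.0]]
side foottop 393 [[-48.0, -33.0, 9.0], [22.0, 23.0, 12.0], [49.0, 41.0, 15.0]]
top headtop 218 [[-16.0, -14.0, 145.0], [1.0, -0.0, 148.0], [17.0, 14.0, 152.0]]
top platetop 86 [[-18.0, 24.0, 187.0], [0.0, 28.0, 190.0], [19.0, 32.0, 193.0]]
top plateface 33 [[-18.0, 30.0, 102.0], [-0.0, 30.0, 123.0], [17.0, 30.0, 143.0]]
top guideface 48 [[-22.0, 28.0, 32.0], [0.0, 35.0, 60.0], [23.0, 36.0, 84.0]]
top foottop 766 [[-49.0, -40.0, 9.0], [-2.0, -2.0, 12.0], [50.0, 40.0, 15.0]]
```

send_rows:
  rows:
    - [41,43,0,0,0,0.03,85]
    - [82,87,0,0,0,0.06,85]
    - [123,130,0,0,0,0.09,85]
    - [164,174,0,0,0,0.12,85]
    - [205,217,0,0,0,0.15,85]
    - [246,260,0,0,0,0.18,85]
    - [287,304,0,0,0,0.21,85]
    - [328,347,0,0,0,0.24,85]
    - [369,391,0,0,0,0.27,85]
    - [410,434,0,0,0,0.297,85]
    - [451,478,0,0,0,0.297,85]
    - [489,521,0,0,0,0.297,85]

```text
time: 2.6
ee_pos: [0.6183, -0.0127, 0.3039]
tool_rot: [0.965, 0.263, 0.0, 0.0]
wrist_force: [0.9, 0.1, 0.7]
gripper_width: 0.996
gripper_force: 0.0
```

Run:
```python
from h import *
P=pose("wrist"); s=arm.state(); im,d=cams.grab_frame("wrist"); R=Rn.from_quat(s["tool_rot"]).as_matrix()
print(s["time"],np.round(s["ee_pos"],4),np.round(np.degrees(np.arctan2(R[1,1],R[0,1])),2),np.round(R[:,2],3),np.round(s["joint_pos"],2))
cv2.imwrite("pics/w1.png",im[:,:,::-1])
X=cloud(P,d); a=np.radians(30.5); ux=np.array([np.cos(a),np.sin(a)]); uy=np.array([-ux[1],ux[0]]); o=np.array([.6313,-.0381])
L=np.stack([(X[...,:2]-o)@ux,(X[...,:2]-o)@uy,X[...,2]],-1)*1000; ok=(d>0)&(abs(L[...,0])<40)&(abs(L[...,1])<45)
for n,z0,z1,y0,y1 in [("headtop",144,152,-30,19),("platetop",184,196,10,45),("plateback",150,182,10,45)]:
    Q=L[ok&(L[...,2]>z0)&(L[...,2]<z1)&(L[...,1]>y0)&(L[...,1]<y1)]
    if len(Q)>5: print(n,len(Q),np.round(np.percentile(Q,[3,50,97],axis=0),1).tolist(), cv2.minAreaRect(Q[:,:2].astype(np.float32)))
for q in ["plate_grip","button_face"]:
  for r in nets.spot_point("wrist",q)[:2]: print(q,r, np.round(back(P,r["pixel"],d[int(r["pixel"][0]),int(r["pixel"][1])]),3))
```

```text
2.6 [ 0.6183 -0.0127  0.3039] -59.56 [ 0.001 -0.    -1.   ] [ 0.28  0.49 -0.45  1.29  0.21  1.4  -1.2 ]
headtop 1835 [[-13.2, -13.7, 144.6], [4.0, -0.2, 146.7], [19.1, 13.0, 148.4]] ((2.754969596862793, -0.3977231979370117), (34.973907470703125, 29.577068328857422), 0.10205359756946564)
platetop 944 [[-15.9, 23.4, 186.9], [3.8, 27.5, 188.6], [21.9, 31.7, 189.8]] ((2.181741714477539, 27.59526824951172), (40.74250411987305, 8.543581008911133), 0.3552599549293518)
plateback 228 [[-8.9, 22.4, 153.5], [22.0, 26.8, 175.6], [22.4, 32.4, 180.7]] ((4.576519966125488, 27.40418243408203), (36.04802322387695, 9.944635391235352), 0.21613247692584991)
plate_grip {'pixel': [210.3, 250.7], 'confidence': 0.77} [ 0.624 -0.01   0.19 ]
plate_grip {'pixel': [42.5, 162.5], 'confidence': 0.61} [0.678 0.085 0.146]
button_face {'pixel': [186.9, 260.2], 'confidence': 0.62} [ 0.625 -0.018  0.135]
```

View pics/w1.png

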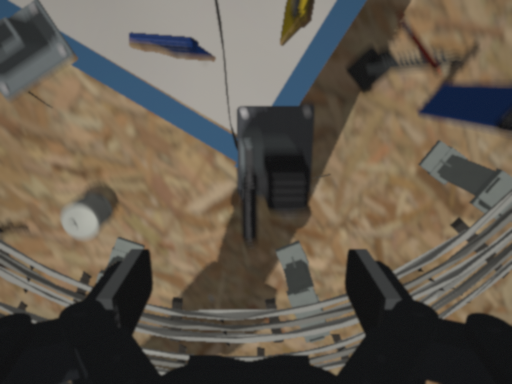

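The wrist view shows the plate's grip strip edge-on at (250,210), between the fingers' line, with the head to its right at (288,180). It matches the side and top measurements.

send_rows:
  rows:
    - [1,0,-20,0,0,0,85]
    - [1,0,-40,0,0,0,85]
    - [1,0,-58,0,0,0,60]
    - [1,0,-71,0,0,0,40]
    - [1,0,-71,0,0,0,30]
    - [1,0,-71,0,0,0,20]
  newtons: 40

```text
time: 3.5
ee_pos: [0.6183, -0.0142, 0.2338]
tool_rot: [0.965, 0.263, 0.001, 0.0]
wrist_force: [-0.6, 1.2, -0.0]
gripper_width: 0.237
gripper_force: 0.0
```

send_rows:
  rows:
    - [0,0,0,0,0,0,0]
    - [0,0,0,0,0,0,0]
    - [0,0,0,0,0,0,0]
    - [0,0,0,0,0,0,0]
  newtons: 40

```text
time: 4.0
ee_pos: [0.6186, -0.0139, 0.234]
tool_rot: [0.965, 0.263, 0.001, 0.0]
wrist_force: [-0.6, -0.2, 5.0]
gripper_width: 0.097
gripper_force: 41.3
```

send_rows:
  rows:
    - [0,0,5,0,0,0,0]
    - [0,0,12,0,0,0,0]
    - [0,0,20,0,0,0,0]
    - [0,0,28,0,0,0,0]
    - [0,0,36,0,0,0,0]
    - [0,0,44,0,0,0,0]
    - [0,0,52,0,0,0,0]
    - [0,0,62,0,0,0,0]
    - [0,0,74,0,0,0,0]
    - [0,0,84,0,0,0,0]
    - [0,0,90,0,0,0,0]
    - [0,0,90,0,0,0,0]

```text
time: 5.5
ee_pos: [0.6182, -0.0138, 0.3235]
tool_rot: [0.965, 0.263, 0.001, 0.0]
wrist_force: [0.2, 0.1, -1.2]
gripper_width: 0.101
gripper_force: 40.5
```

Run:
```python
from h import *
s=arm.state(); print(s["wrist_force"],np.round(s["ee_pos"],4))
P=pose("side"); im,d=cams.grab_frame("side"); X=cloud(P,d)
a=np.radians(30.5); ux=np.array([np.cos(a),np.sin(a)]); uy=np.array([-ux[1],ux[0]]); o=np.array([.6313,-.0381])
L=np.stack([(X[...,:2]-o)@ux,(X[...,:2]-o)@uy,X[...,2]],-1)*1000; ok=(d>0)&(abs(L[...,0])<40)&(L[...,1]>15)&(L[...,1]<50)
for z in range(95,240,15):
    Q=L[ok&(abs(L[...,2]-z)<7)]
    if len(Q)>3: print(z,len(Q),np.round(np.percentile(Q,[5,50,95],axis=0),1).tolist())
b=cv2.resize(im[80:230,170:350],(720,600),interpolation=3); cv2.imwrite("pics/side2.png",b[:,:,::-1])
```

```text
[ 0.20770484  0.06799904 -1.24839663] [ 0.6182 -0.0138  0.3235]
95 140 [[-22.3, 16.6, 88.7], [2.0, 23.5, 91.8], [24.9, 35.4, 94.2]]
110 14 [[-14.8, 15.0, 104.8], [-0.3, 15.4, 107.6], [18.4, 16.8, 113.1]]
125 9 [[-9.4, 16.1, 119.8], [-1.2, 20.9, 123.5], [16.6, 28.8, 131.7]]
140 79 [[-17.1, 27.3, 134.5], [2.1, 29.9, 140.5], [19.1, 31.9, 145.8]]
155 89 [[-17.4, 27.8, 148.5], [2.2, 29.5, 155.4], [19.2, 31.4, 161.3]]
170 84 [[-16.1, 27.5, 163.7], [0.8, 29.9, 170.0], [18.6, 32.0, 175.7]]
185 95 [[-16.9, 27.4, 178.7], [1.9, 29.7, 185.0], [19.6, 31.6, 191.0]]
200 93 [[-17.3, 27.6, 193.5], [2.6, 29.7, 199.0], [18.9, 31.8, 205.9]]
215 102 [[-18.2, 27.5, 208.5], [-0.1, 29.8, 214.3], [18.4, 31.7, 221.3]]
230 100 [[-18.6, 28.2, 223.9], [2.4, 29.8, 230.0], [19.0, 32.1, 236.0]]
```

View pics/side2.png

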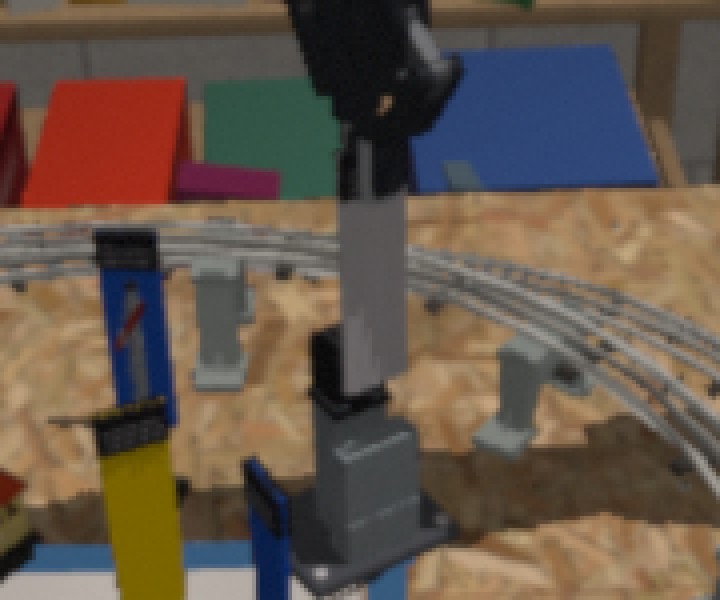

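The side view shows the plate hanging upright at (375,300), clear of the guide at (380,440), with the head at (340,370) undisturbed.

send_rows:
  rows:
    - [-2,21,0,0,0,0.174,0]
    - [-5,42,0,0,0,0.348,0]
    - [-7,63,0,0,0,0.521,0]
    - [-10,85,0,0,0,0.695,0]
    - [-12,106,0,0,0,0.869,0]
    - [-14,127,0,0,0,1.043,0]
    - [-17,148,0,0,0,1.217,0]
    - [-19,169,0,0,0,1.39,0]
    - [-22,190,0,0,0,1.564,0]
    - [-24,212,0,0,0,1.738,0]
    - [-27,233,0,0,0,1.912,0]
    - [-29,254,0,0,0,2.086,0]

```text
time: 7.05
ee_pos: [0.5887, 0.2405, 0.3222]
tool_rot: [0.256, 0.967, -0.0, -0.0]
wrist_force: [0.9, 0.4, -0.5]
gripper_width: 0.098
gripper_force: 40.5
```

send_rows:
  rows:
    - [0,0,-15,0,0,0,0]
    - [0,0,-35,0,0,0,0]
    - [0,0,-55,0,0,0,0]
    - [0,0,-68,0,0,0,0]
    - [0,0,-68,0,0,0,0]
    - [0,0,-68,0,0,0,0]

```text
time: 7.8
ee_pos: [0.5893, 0.24, 0.2555]
tool_rot: [0.259, 0.966, 0.0, 0.0]
wrist_force: [-0.1, -0.2, -0.7]
gripper_width: 0.096
gripper_force: 40.5
```

Run:
```python
from h import *
s=arm.state(); R=Rn.from_quat(s["tool_rot"]).as_matrix()
print(s["time"],np.round(s["ee_pos"],4),np.round(np.degrees(np.arctan2(R[1,1],R[0,1])),2),np.round(R[:,2],3),s["gripper_width"])
h=np.array([.5894,.2398]); a=np.radians(-30); ux=np.array([np.cos(a),np.sin(a)]); uy=np.array([-ux[1],ux[0]])
for c in ["side","top"]:
    P=pose(c); im,d=cams.grab_frame(c); X=cloud(P,d)
    L=np.stack([(X[...,:2]-h)@ux,(X[...,:2]-h)@uy,X[...,2]],-1)*1000; ok=(d>0)&(abs(L[...,0])<40)&(abs(L[...,1])<35)
    for z0,z1 in [(45,54),(60,70),(75,85),(95,105),(115,125)]:
        Q=L[ok&(L[...,2]>z0)&(L[...,2]<z1)]
        if len(Q)>4: print(c,z0,len(Q),np.round(np.percentile(Q,[4,50,96],axis=0),1).tolist())
    if c=="side": cv2.imwrite("pics/side3.png",cv2.resize(im[150:330,180:390],(700,600),interpolation=3)[:,:,::-1])
```

```text
7.8 [0.5893 0.24   0.2555] 59.93 [ 0.001  0.    -1.   ] 0.09560341104610452
side 45 190 [[-29.2, -12.4, 45.2], [-3.0, 10.2, 49.0], [29.1, 14.2, 51.4]]
side 60 41 [[-20.1, -0.1, 64.3], [-2.0, 1.1, 67.6], [17.4, 2.3, 69.5]]
side 75 71 [[-20.3, -0.6, 75.3], [-2.1, 1.4, 80.1], [16.7, 3.0, 84.3]]
side 95 76 [[-20.5, -0.2, 95.9], [-1.7, 1.2, 100.3], [16.6, 2.3, 104.5]]
side 115 88 [[-20.7, -1.2, 115.5], [-4.2, 1.2, 120.1], [16.8, 2.5, 124.4]]
top 45 51 [[1.6, -14.0, 46.2], [21.4, -10.3, 50.0], [28.9, 13.0, 52.9]]
top 75 7 [[2.2, -2.8, 75.2], [12.0, -2.4, 81.3], [17.8, -0.4, 84.1]]
top 95 8 [[1.8, -2.7, 96.8], [9.9, -2.3, 101.0], [17.3, -1.4, 104.6]]
top 115 5 [[3.7, -3.0, 117.5], [12.9, -2.6, 121.4], [17.4, -2.1, 123.5]]
```

View pics/side3.png

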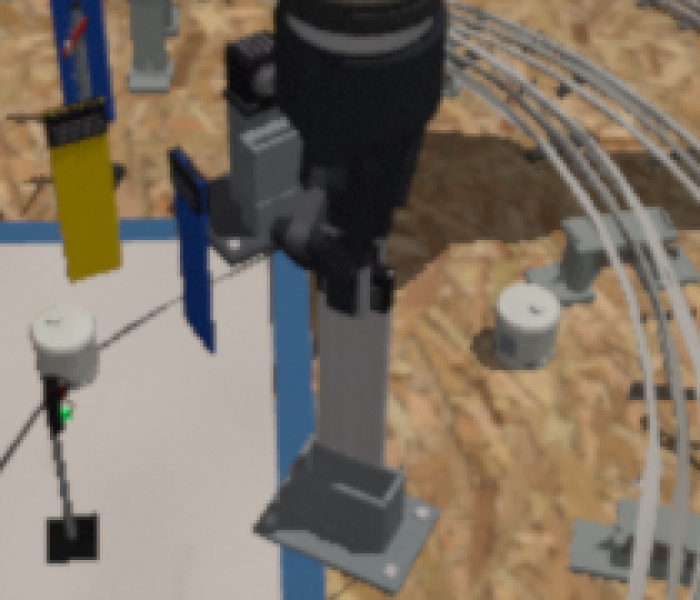

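The side view shows the plate centred over the holder pocket at (355,475), with its lower edge just above the rim.

send_rows:
  rows:
    - [2,-1,-15,0,0,0,0]
    - [2,-1,-30,0,0,0,0]
    - [2,-1,-42,0,0,0,0]
    - [2,-1,-50,0,0,0,0]
    - [2,-1,-54,0,0,0,0]
    - [2,-1,-56,0,0,0,0]
    - [2,-1,-57,0,0,0,0]
    - [2,-1,-57,0,0,0,0]

```text
time: 8.9
ee_pos: [0.5912, 0.2392, 0.1983]
tool_rot: [0.259, 0.966, 0.0, 0.0]
wrist_force: [-0.3, 0.0, 0.4]
gripper_width: 0.095
gripper_force: 40.6
```

send_rows:
  rows:
    - [0,0,0,0,0,0,12]
    - [0,0,0,0,0,0,16]
    - [0,0,0,0,0,0,24]
    - [0,0,0,0,0,0,35]
    - [0,0,0,0,0,0,48]
    - [0,0,0,0,0,0,62]
    - [0,0,0,0,0,0,76]
    - [0,0,0,0,0,0,85]
    - [0,0,0,0,0,0,85]
    - [0,0,0,0,0,0,85]

```text
time: 10.15
ee_pos: [0.591, 0.2391, 0.1979]
tool_rot: [0.259, 0.966, -0.0, 0.0]
wrist_force: [0.3, -0.5, -0.7]
gripper_width: 0.996
gripper_force: 0.0
```

send_rows:
  rows:
    - [0,0,5,0,0,0,85]
    - [0,0,12,0,0,0,85]
    - [0,0,22,0,0,0,85]
    - [0,0,36,0,0,0,85]
    - [0,0,56,0,0,0,85]
    - [0,0,80,0,0,0,85]
    - [0,0,105,0,0,0,85]
    - [0,0,105,0,0,0,85]

```text
time: 11.15
ee_pos: [0.5916, 0.2402, 0.3062]
tool_rot: [0.259, 0.966, 0.002, 0.002]
wrist_force: [-0.4, 0.2, -0.1]
gripper_width: 0.994
gripper_force: 0.0
```

Run:
```python
from h import *
s=arm.state(); print(s["time"],np.round(s["ee_pos"],4),s["wrist_force"])
im,d=cams.grab_frame("side"); cv2.imwrite("pics/side4.png",cv2.resize(im[150:330,180:390],(700,600),interpolation=3)[:,:,::-1])
h=np.array([.5894,.2398]); a=np.radians(-30); ux=np.array([np.cos(a),np.sin(a)]); uy=np.array([-ux[1],ux[0]])
X=cloud(pose("side"),d); L=np.stack([(X[...,:2]-h)@ux,(X[...,:2]-h)@uy,X[...,2]],-1)*1000; ok=(d>0)&(abs(L[...,0])<40)&(abs(L[...,1])<70)
for z in (65,90,115,140,150,160,180):
    Q=L[ok&(abs(L[...,2]-z)<5)]
    if len(Q)>4: print(z,len(Q),np.round(np.percentile(Q,[4,50,96],axis=0),1).tolist())
```

```text
11.15 [0.5916 0.2402 0.3062] [-0.41632362  0.16886187 -0.08458307]
65 72 [[-18.9, -1.2, 60.7], [-1.8, 1.2, 65.0], [18.8, 2.8, 69.2]]
90 75 [[-19.0, -0.2, 85.4], [-0.2, 1.3, 90.4], [20.4, 2.6, 94.2]]
115 81 [[-18.7, -0.4, 110.4], [0.5, 1.2, 115.0], [20.0, 2.8, 119.3]]
140 87 [[-18.8, 0.4, 135.3], [-1.8, 3.5, 139.9], [19.4, 5.0, 144.7]]
150 150 [[-19.0, -4.5, 145.5], [0.2, 2.6, 152.5], [18.6, 4.9, 154.8]]
160 19 [[-18.0, -3.7, 155.0], [-4.6, -0.4, 155.4], [17.6, 5.1, 156.4]]
```

View pics/side4.png

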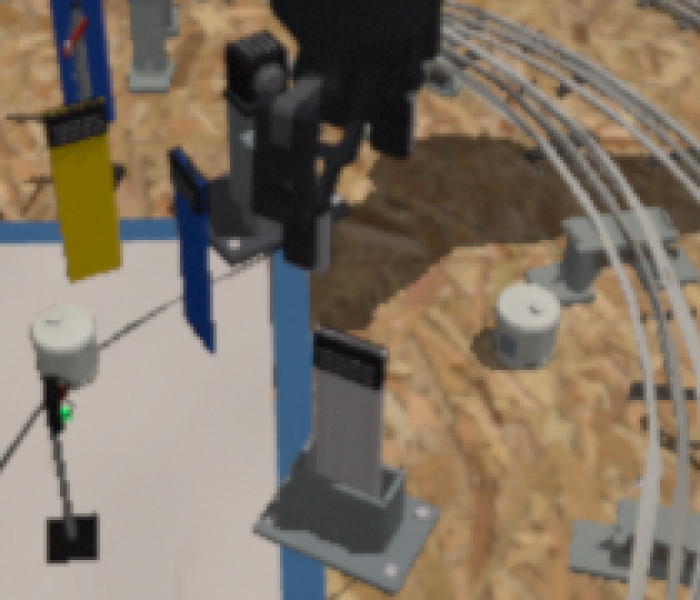

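The plate stands upright in the holder at (350,410) and the gripper is clear above it.

send_rows:
  rows:
    - [3,-23,0,0,0,-0.174,85]
    - [7,-46,0,0,0,-0.348,85]
    - [10,-69,0,0,0,-0.521,85]
    - [14,-92,0,0,0,-0.695,85]
    - [17,-115,0,0,0,-0.869,85]
    - [20,-138,0,0,0,-1.043,85]
    - [24,-161,0,0,0,-1.217,85]
    - [27,-184,0,0,0,-1.39,85]
    - [31,-207,0,0,0,-1.564,85]
    - [34,-230,0,0,0,-1.738,85]
    - [38,-253,0,0,0,-1.912,85]
    - [41,-276,0,0,0,-2.086,85]

```text
time: 12.7
ee_pos: [0.6314, -0.0379, 0.3013]
tool_rot: [0.966, 0.26, -0.001, -0.0]
wrist_force: [0.9, 0.4, -0.3]
gripper_width: 0.995
gripper_force: 0.0
```

send_rows:
  rows:
    - [0,0,0,0,0,0,85]
    - [0,0,0,0,0,0,85]

```text
time: 12.95
ee_pos: [0.6315, -0.0354, 0.3021]
tool_rot: [0.964, 0.265, -0.001, -0.001]
wrist_force: [0.2, 0.8, -0.5]
gripper_width: 0.996
gripper_force: 0.0
```

Run:
```python
from h import *
P=pose("wrist"); s=arm.state(); im,d=cams.grab_frame("wrist"); R=Rn.from_quat(s["tool_rot"]).as_matrix()
print(s["time"],np.round(s["ee_pos"],4),np.round(np.degrees(np.arctan2(R[1,1],R[0,1])),2))
X=cloud(P,d); a=np.radians(30.5); ux=np.array([np.cos(a),np.sin(a)]); uy=np.array([-ux[1],ux[0]]); o=np.array([.6313,-.0381])
L=np.stack([(X[...,:2]-o)@ux,(X[...,:2]-o)@uy,X[...,2]],-1)*1000; ok=(d>0)&(abs(L[...,0])<40)&(abs(L[...,1])<45)
Q=L[ok&(L[...,2]>142)&(L[...,2]<155)]
print(len(Q),np.round(np.percentile(Q,[3,50,97],axis=0),1).tolist(), cv2.minAreaRect(Q[:,:2].astype(np.float32)))
Q=L[ok&(L[...,2]>118)&(L[...,2]<140)]; print(len(Q),np.round(np.percentile(Q,[3,50,97],axis=0),1).tolist())
T=(s["ee_pos"][:2]-o)*1000; print("tcp in lamp",T@ux,T@uy)
```

```text
12.95 [ 0.6315 -0.0354  0.3021] -59.3
1967 [[-13.3, -14.4, 143.4], [4.4, -0.7, 146.5], [19.6, 13.3, 148.3]] ((2.7903480529785156, -0.6453790664672852), (29.920591354370117, 35.706790924072266), 89.8410873413086)
488 [[-5.5, -13.1, 119.9], [19.5, 9.6, 133.7], [20.6, 20.7, 139.2]]
tcp in lamp 1.5712928608245076 2.201272909194905
```

send_rows:
  rows:
    - [0,0,-25,0,0,0,85]
    - [0,0,-50,0,0,0,85]
    - [0,0,-75,0,0,0,85]
    - [0,0,-98,0,0,0,85]
    - [0,0,-114,0,0,0,85]
    - [0,0,-122,0,0,0,85]
    - [0,0,-122,0,0,0,70]
    - [0,0,-122,0,0,0,60]
    - [0,0,-122,0,0,0,55]

```text
time: 14.12
ee_pos: [0.6325, -0.0369, 0.1819]
tool_rot: [0.965, 0.263, 0.001, 0.0]
wrist_force: [-0.2, -0.7, -0.0]
gripper_width: 0.645
gripper_force: 0.0
```

send_rows:
  rows:
    - [0,0,0,0,0,0,47]
    - [0,0,0,0,0,0,41]
    - [0,0,0,0,0,0,36]
    - [0,0,0,0,0,0,25]
    - [0,0,0,0,0,0,10]
    - [0,0,0,0,0,0,0]
    - [0,0,0,0,0,0,0]
  newtons: 60

```text
time: 15.0
ee_pos: [0.6328, -0.0381, 0.1818]
tool_rot: [0.965, 0.262, 0.001, 0.001]
wrist_force: [2.2, -4.1, 4.0]
gripper_width: 0.341
gripper_force: 60.3
```

send_rows:
  rows:
    - [0,0,3,0,0,0,0]
    - [0,0,6,0,0,0,0]
    - [0,0,10,0,0,0,0]
    - [0,0,10,0,0,0,0]

```text
time: 15.5
ee_pos: [0.6326, -0.038, 0.1903]
tool_rot: [0.965, 0.263, 0.001, 0.001]
wrist_force: [3.7, -3.2, -0.5]
gripper_width: 0.342
gripper_force: 60.3
```

Run:
```python
from h import *
s=arm.state(); print(s["time"],np.round(s["ee_pos"],4),s["wrist_force"],s["gripper_width"])
P=pose("side"); im,d=cams.grab_frame("side"); cv2.imwrite("pics/side5.png",cv2.resize(im[130:230,200:310],(660,600),interpolation=3)[:,:,::-1])
```

```text
15.5 [ 0.6326 -0.038   0.1903] [ 3.71876951 -3.18629612 -0.50747679] 0.3423022580919491
```

View pics/side5.png

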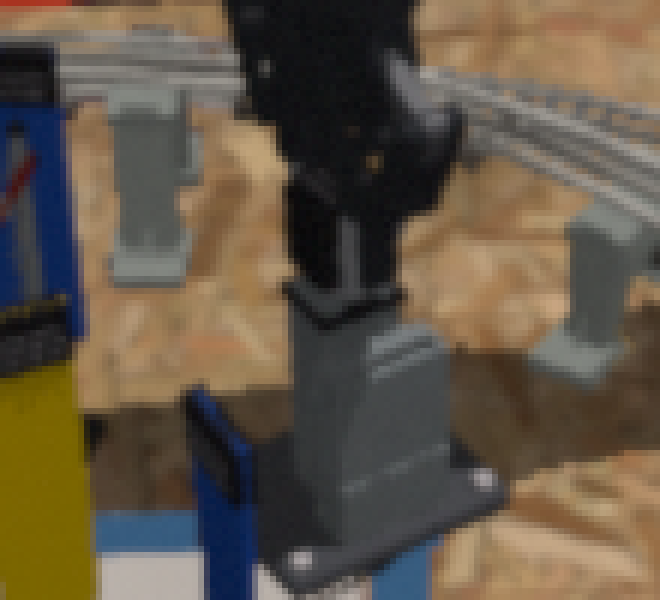

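The side view shows the fingers pinching the head at (345,250); there was no latch resistance over the 9 mm rise.

send_rows:
  rows:
    - [0,0,8,0,0,0,0]
    - [0,0,16,0,0,0,0]
    - [0,0,24,0,0,0,0]
    - [0,0,32,0,0,0,0]
    - [0,0,40,0,0,0,0]
    - [0,0,46,0,0,0,0]
    - [0,0,52,0,0,0,0]
    - [0,0,58,0,0,0,0]
    - [0,0,64,0,0,0,0]
    - [0,0,70,0,0,0,0]

```text
time: 16.8
ee_pos: [0.6325, -0.038, 0.2584]
tool_rot: [0.965, 0.263, -0.0, 0.0]
wrist_force: [5.7, -3.1, -7.1]
gripper_width: 0.343
gripper_force: 60.0
```

send_rows:
  rows:
    - [0,0,6,0,0,0,0]
    - [0,0,12,0,0,0,0]
    - [0,0,18,0,0,0,0]
    - [0,0,24,0,0,0,0]
    - [0,0,30,0,0,0,0]
    - [0,0,34,0,0,0,0]
    - [0,0,38,0,0,0,0]
    - [0,0,38,0,0,0,0]

```text
time: 17.8
ee_pos: [0.6326, -0.0379, 0.2968]
tool_rot: [0.965, 0.263, -0.0, 0.001]
wrist_force: [5.1, -2.5, -4.3]
gripper_width: 0.345
gripper_force: 60.4
```

send_rows:
  rows:
    - [0,0,1,0,0,0,0]
    - [0,0,2,0,0,0,0]
    - [0,0,3,0,0,0,0]
    - [0,0,4,0,0,0,0]
    - [0,0,5,0,0,0,0]
    - [0,0,6,0,0,0,0]
    - [0,0,6,0,0,0,0]

```text
time: 18.68
ee_pos: [0.6326, -0.038, 0.302]
tool_rot: [0.965, 0.263, -0.001, 0.0]
wrist_force: [5.3, -4.4, -7.2]
gripper_width: 0.34
gripper_force: 60.5
```

send_rows:
  rows:
    - [0,0,1,0,0,0,0]
    - [0,0,2,0,0,0,0]
    - [0,0,2,0,0,0,0]

```text
time: 19.05
ee_pos: [0.6326, -0.0381, 0.3021]
tool_rot: [0.965, 0.263, -0.001, 0.0]
wrist_force: [7.1, -3.5, -12.5]
gripper_width: 0.345
gripper_force: 60.6
```

send_rows:
  rows:
    - [0,0,1,0,0,0,0]
    - [0,0,1,0,0,0,0]
    - [0,0,1,0,0,0,0]

```text
time: 19.42
ee_pos: [0.6326, -0.038, 0.3021]
tool_rot: [0.965, 0.263, -0.002, -0.0]
wrist_force: [8.4, -3.4, -15.5]
gripper_width: 0.345
gripper_force: 60.7
```

Run:
```python
from h import *
s=arm.state(); print(s["time"],np.round(s["ee_pos"],4),s["wrist_force"],s["gripper_width"],s["gripper_force"])
ims=[]
P=pose("side"); im,d=cams.grab_frame("side"); cv2.imwrite("pics/side6.png",cv2.resize(im[80:330,170:400],(552,600),interpolation=3)[:,:,::-1])
X=cloud(P,d); a=np.radians(30.5); ux=np.array([np.cos(a),np.sin(a)]); uy=np.array([-ux[1],ux[0]]); o=np.array([.6313,-.0381])
m=(d>0)&(abs((X[...,:2]-o)@ux)<16)&(abs((X[...,:2]-o)@uy)<22)
for z in range(95,260,5):
    k=m&(abs(X[...,2]*1000-z)<2.5)
    if k.sum()>2: print(z,k.sum(),np.round(np.percentile(((X[k][:,:2]-o)@ux)*1000,[5,95])),np.round(np.median(((X[k][:,:2]-o)@uy)*1000)),im[k].mean(0).round())
```

```text
19.425 [ 0.6326 -0.038   0.3021] [  8.35289962  -3.43837882 -15.4581554 ] 0.3454849713937485 60.72151690721512
95 1286 [-1229.   394.] -375.0 [87. 79. 69.]
100 2324 [-1099.   284.] -571.0 [105.  89.  70.]
105 1333 [-1202.   407.] -355.0 [87. 80. 69.]
110 1372 [-1210.   424.] -328.0 [84. 78. 68.]
115 1336 [-1203.   477.] -333.0 [86. 81. 70.]
120 1164 [-1236.   495.] -416.0 [80. 74. 64.]
125 1014 [-1257.   475.] -522.0 [73. 67. 57.]
130 957 [-1258.   370.] -529.0 [67. 60. 52.]
135 1010 [-1288.   369.] -530.0 [64. 57. 51.]
140 1005 [-1251.   380.] -535.0 [62. 56. 50.]
145 1035 [-1250.   342.] -524.0 [63. 58. 51.]
150 1174 [-1235.   374.] -527.0 [68. 62. 55.]
155 1195 [-1244.   410.] -528.0 [69. 63. 54.]
160 993 [-1263.   401.] -585.0 [71. 64. 54.]
165 1015 [-1249.   381.] -593.0 [70. 65. 53.]
170 1192 [-1220.   409.] -541.0 [68. 59. 50.]
175 1030 [-1238.   401.] -587.0 [69. 59. 50.]
180 1005 [-1252.   372.] -615.0 [71. 61. 51.]
185 1409 [-1182.   288.] -666.0 [103.  80.  46.]
190 1154 [-1207.   320.] -684.0 [92. 77. 56.]
195 2090 [-1114.   231.] -738.0 [116.  97.  72.]
200 774 [-1279.   359.] -556.0 [80. 74. 67.]
205 686 [-1272.   348.] -541.0 [75. 69. 62.]
210 679 [-1149.   363.] -558.0 [74. 68. 61.]
215 606 [-1001.   364.] -620.0 [75. 68. 61.]
220 685 [-779.  347.] -562.0 [98. 87. 76.]
225 525 [-742.  346.] -588.0 [87. 77. 66.]
230 384 [-582.  369.] -756.0 [64. 58. 51.]
235 415 [-577.  368.] -763.0 [60. 54. 48.]
240 428 [-562.  372.] -750.0 [56. 50. 45.]
245 370 [-560.  373.] -739.0 [56. 51. 45.]
250 621 [-574.  340.] -480.0 [105.  95.  84.]
255 1454 [-597.  252.] -481.0 [140. 127. 112.]
```

View pics/side6.png

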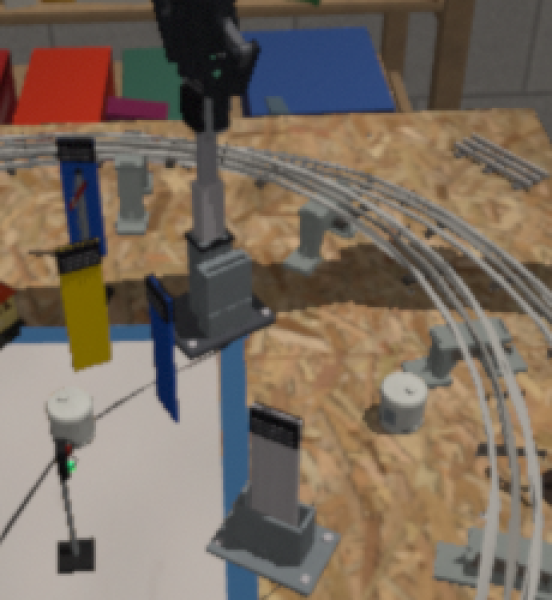

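The side view shows both tube sections out at (207,165) and (208,210), with the head held by the fingers. The plate stands in the holder at (275,460) and nothing else has moved. The head's height has stopped rising at 120 mm while the pull has grown to 15 N, so it is at the second stop.

```bash
python3 -c "
from cell import arm
print(arm.finish_job())"
```

```text
the job is handed in; nothing more can be done
None
```

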